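Clamp the acetate blank in the bench vise

TASK

Slide the amber acetate blank along the vise bed until its far end is home against the steel end stop, then turn the crank clockwise so that the sliding jaw closes and clamps it firmly against the fixed jaw. Keep turning until the sprung red jaw face is pressed most of the way back into the jaw, but do not force the crank once it is home; then let go, leaving the blank clamped against the stop and the other things on the bench where they are.

Things in the scene. Friction and masses are not known exactly. Their poses are not given: they have to be found in the camera images.
- vise: Green bench vise, fixed to the bench. Origin: on the bench top under the middle of the jaws; +x: the way the blank slides home, away from the robot; +y: from the fixed jaw to the sliding jaw and crank. Flat bed x -195 to 50, y -160 to 100 mm, top 25 mm above the bench. Grey gearbox (100 x 90 mm, centre x -20, y 150 mm, top at 95 mm) carries the crank.
- end_stop (a point): Middle of the steel end stop's face towards the robot, at bed height; the face lies across the bed (150 mm along the vise's y, 22 mm high), at x = 65 mm of the vise.
- fixed_jaw: Fixed steel jaw on the bed, 110 mm along x, 30 mm thick along y, 35 mm high; its place across the bed varies. Origin: centre of its underside, on the bed. Its clamping face is at its own y = +15 mm, facing +y, parallel to the vise's x axis.
- amber_blank: The amber acetate blank with dark brown streaks, a slab 130 mm (its x) by 55 mm (its y) by 24 mm thick, about 0.2 kg, lying flat on the vise bed at the robot's side of the jaws. Origin: centre of its underside. Home against the stop, its origin is at x = 0 of the vise.
- crank_axis (a point): On the crank's vertical axis, on top of its hub, 113 mm above the bench. A full clockwise turn (from above) moves the sliding jaw (dark steel, 100 mm along x, top 61 mm above the bench) 60 mm along the vise's -y. A red face, 100 x 12 x 35 mm, stands 14 mm in front of it on springs of 1.5 N/mm. It starts some 45 to 80 mm short of a seated blank.
- knob (a point): Middle of the top of the crank's upright black knob, a free-spinning sleeve 22 mm across, 62 mm tall, 60 mm off the crank axis; top 171 mm, foot 109 mm above the bench. Push it round clockwise: 5 N turns it freely, growing to 8 N from the red face meeting the blank to the face pressed right back, then stiff; more than 20 N marks the blank. It stays where left.
- black_blank: A black acetate blank, 130 x 55 x 24 mm, lying on the bench: leave alone. Origin: centre of its underside.
- polish_jar: A jar with a white cap, 70 mm wide, 75 mm tall: leave alone. Origin: centre of its underside.
- spray_can: A blue can, 56 mm wide, 160 mm tall: leave alone. Origin: centre of its underside.
- screwdriver: A screwdriver, 180 mm long, lying on the bench: leave alone. Origin: its middle, on the bench.
- brush: A brush, 190 mm long, lying on the bench: leave alone. Origin: its middle, on the bench.
Not all that is in view belongs to the job. Leave any blue or pink look-alike of the amber_blank alone.

How it is judged:
By the outcome, as a careful person would: the job done as asked, in the order asked, and still so for the second after the job is handed in, with the robot touching nothing.
It also fails if it takes over 70 s, if anything falls off the work surface, if the arm or the gripper's body presses on something with over 40 N, if the wrist force passes 120 N, or if a joint passes its speed limit or range.

ROBOT

A 7-joint arm with a two-finger parallel gripper is mounted at the origin on the work surface. World frame = base frame: x ahead of the robot, y to its left, z up, the work surface at z = 0. Lengths are in m, angles in rad, forces in N, time in s.
With the tool pointing down it reaches from about 0.4 to 0.85 m from the base axis. Payload 10.4 kg.
Tool frame: the origin (TCP) lies at the very end of the fingers, on their centre line; the grasp point (between the pads) lies 19 mm behind it; z points along the fingers, y is the line along which they close (so a half turn about z gives the same grasp; the last joint's range is limited). The gripper opens to 87 mm and grips with 3 to 60 N. Pads are 19 mm wide; open, the fingers measure 117 mm over their backs; the gripper's body (75 mm by 190 mm) begins 51 mm behind the grasp point.
Start: joints at [1.275, 0.332, -0.065, 1.46, 0.022, 1.35, -0.088], TCP at [0.168, -0.602, 0.223] pointing down, gripper open.
Joint ranges: [-2.6, 2.6], [-0.5, 2.12], [-1.47, 1.34], [0.16, 2.42], [-1.27, 4.41], [0.06, 2.06], [-2.6, 2.6]. Speed limits (rad/s): [2.22, 2.22, 2.79, 2.79, 3.14, 3.14, 3.14].

INTERFACE

Orientations are given as a unit quaternion [x, y, z, w].
In Python, from bench import status, camera, order gives the robot as it stands.
- The arm moves only by the tool jog_arm, never from a script. Its argument "plan" is a list of rows, each a list of 7 numbers: the turn, a rotation vector about the tool's x, y, z in rad, then the shift along the tool's x, y, z in mm, then the opening, from -1 (shut) to 1 (fully open). A call has 1 to 12 rows; each row is the pose to reach, as a shift and turn from the pose commanded when the call began, along the tool's axes at that moment; what a row does not reach only later rows make up. A row lasts 1/10 s, in which the tool goes at most 50 mm and 8.59 degrees, less where a joint would pass 70% of its speed; a pose out of reach is approached as far as the arm can. A call with a gripper value outside its range is refused whole. The fingers move at their own pace and stop on an object; "squeeze" is the grip in N (left out, the last holds). Time passes only in rows, so rows that repeat a pose let the fingers close. It gives the time, the measured TCP pose, the force, the opening and the grip force at its end, in the units of the state.
- status.read_state(): the state, without advancing time (a new reading comes with each control period).
- camera(name): name is "scene" or "top" or "wrist"; returns a dict with "image" (384x512x3 uint8, red, green, blue), "z_map" (384x512 float32, m along the optical axis (not along the pixel's ray), 0 where there is no reading), "fx", "fy", "cx", "cy" (pixels), "world_from_camera" (4x4, takes a point from camera to world coordinates); the wrist camera has in their place "mount" (4x4, takes a point from camera to tool coordinates, whose origin is the TCP and whose axes are the flange's). Camera axes: x right, y down, z forward; pixel columns grow to the right and rows downward; lengths in m; the calibration is good to about 2 mm. A picture is of the moment at which its call begins: read the wrist's pose just before it.
- order.close_job(): hands the job in; it is judged then, once.
The state is a dict: "time": time; "joint_positions": joint angles; "joint_vel": joint speeds; "joint_torque": joint torques, N m; "ee_pos": TCP position; "eef_rot": TCP orientation; "ft_force": force on the tool from outside, world axes, zero at the start; "torque": the same for the moment, N m; "width": finger opening in m; "grip_force": force on a finger pad.
Only numpy, scipy, OpenCV 4.12 (cv2) and the standard library are available. Lean on these libraries where they do the work, as an engineer would, in place of code of your own. Each camera call takes 0.05 s, during which the arm holds its last target. There are 200 camera calls.

## Working session

There is one attempt and no reset: what is moved stays moved. The work goes in short steps, Python scripts to look and compute and a tool call to move; the robot and the scene stay as the last step left them, time stands still between calls to the robot, and variables do not carry over. Pictures are saved under pics/ and viewed, at most 10 in all, crops included, and the job is handed in when it is done.

Besides the shell and the picture viewer there is one more tool, called after "Emit:" as name(argument=value, ...), one argument or row to a line, values as JSON. jog_arm: Moves the arm, as the interface text tells. Its arguments: {"type":"object","properties":{"plan":{"type":"array"},"squeeze":{"type":"number"}},"required":["plan"]}

```bash
mkdir -p pics; cat > h.py <<'E'
import numpy as np, cv2
from bench import status, camera, order
from scipy.spatial.transform import Rotation as R
def save(c,n): cv2.imwrite('pics/'+n,cv2.cvtColor(c['image'],cv2.COLOR_RGB2BGR))
def pts(c):
    z=c['z_map']; v,u=np.mgrid[:384,:512]
    P=np.stack([(u-c['cx'])/c['fx']*z,(v-c['cy'])/c['fy']*z,z,np.ones_like(z)],-1)
    W=P@c['world_from_camera'].T
    W=W[...,:3]; W[z==0]=np.nan; return W
def st():
    s=status.read_state()
    for k in ['time','joint_positions','ee_pos','eef_rot','ft_force','width']: print(k,np.round(s[k],4))
    return s
E
python3 - <<'E'
from h import *
s=st()
print(R.from_quat(s['eef_rot']).as_matrix().round(3))
a=camera('scene');b=camera('top')
np.savez('c0.npz',W=pts(b),S=pts(a),img=b['image'])
im=np.vstack([a['image'],b['image']])
save(a,'s0.png');save(b,'t0.png')
E
```

```text
time 0.0
joint_positions [ 1.2754  0.3329 -0.0647  1.4609  0.0216  1.3499 -0.0885]
ee_pos [ 0.1683 -0.6015  0.2218]
eef_rot [ 9.907e-01  1.360e-01 -1.000e-04 -7.000e-04]
ft_force [-0.1526  0.6952  0.473 ]
width 0.0871
[[ 0.963  0.269 -0.   ]
 [ 0.269 -0.963  0.001]
 [-0.    -0.001 -1.   ]]
```

View pics/t0.png

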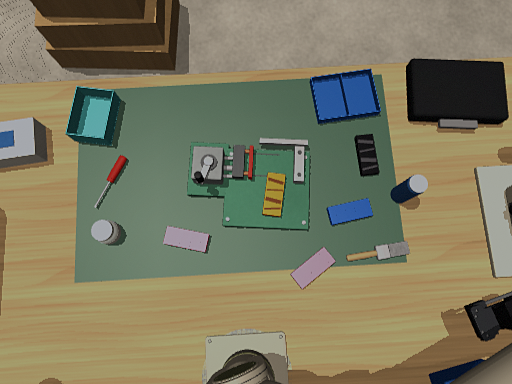

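View pics/s0.png

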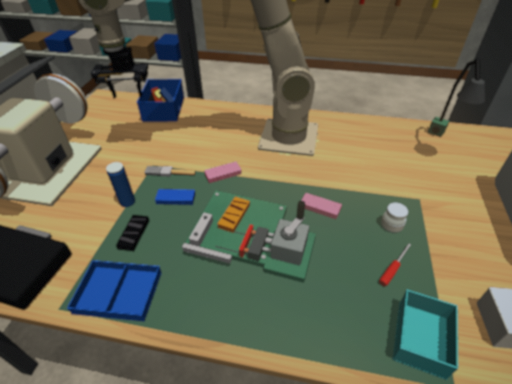

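The top view shows the amber blank (striped, px 274,195) on the vise bed, the end stop (284,142), the fixed jaw (299,163), the red face (251,162), the hub (208,162) and the black knob (199,178). The look-alikes, blue (350,211), pink (187,239) and (313,268), and black (367,155), are off the vise. Only the yellow, brown-streaked one fits, and I'll confirm it in a crop.

```bash
python3 - <<'E'
from h import *
d=np.load('c0.npz');W=d['W'];img=d['img']
cv2.imwrite('pics/crop.png',cv2.cvtColor(cv2.resize(img[125:240,175:325],None,fx=5,fy=5,interpolation=cv2.INTER_CUBIC),cv2.COLOR_RGB2BGR))
hsv=cv2.cvtColor(img,cv2.COLOR_RGB2HSV)
roi=np.zeros(img.shape[:2],bool);roi[125:240,175:325]=1
z=W[...,2]
def rep(n,m):
    p=W[m&roi]; r=cv2.minAreaRect((p[:,:2]*1000).astype(np.float32)); print(n,len(p),np.round(p.mean(0)*1000,1),'z',np.round(np.percentile(p[:,2],[5,50,95])*1000),'rect',np.round(r[0],1),np.round(r[1],1),round(r[2],1))
u=np.mgrid[:384,:512]
def box(a,b,c,e): return (u[1]>=a)&(u[1]<=b)&(u[0]>=c)&(u[0]<=e)
rep('blank',box(258,292,168,222)&(z>.040)&(z<.056))
rep('stop',box(255,312,135,150)&(z>.040)&(z<.056))
rep('fj',box(290,308,146,186)&(z>.052)&(z<.068))
rep('jaw',box(228,246,140,186)&(z>.052)&(z<.068))
rep('red',box(246,257,140,186)&(z>.045)&(z<.068)&(img[...,0]>1.8*img[...,1].astype(float)))
rep('gear',box(185,228,140,190)&(z>.09)&(z<.1))
rep('arm',box(185,228,140,190)&(z>.102)&(z<.125))
rep('knob',box(185,228,140,190)&(z>.16))
rep('bed',box(220,315,135,232)&(z>.018)&(z<.032))
rep('base',box(180,315,135,232)&(z>.01)&(z<.032))
E
```

```text
blank 774 [ 513.8 -108.9   49.7] z [46. 50. 54.] rect [ 515.1 -109.3] [ 55.1 130.3] 78.8
stop 262 [ 678.4 -150.6   47.3] z [43. 48. 51.] rect [ 671.1 -149.2] [149.3  35.4] 83.1
fj 353 [ 601.1 -190.4   60.8] z [57. 61. 65.] rect [ 602.6 -191.2] [ 30.6 110.6] 83.4
jaw 391 [619.9  -8.1  61.6] z [56. 62. 66.] rect [622.4  -4.6] [ 54.8 101.2] 86.8
red 129 [616.1 -45.1  61.5] z [57. 62. 67.] rect [617.1 -45.1] [12.3 98.6] 84.0
gear 671 [615.1  80.2  95.8] z [92. 96. 99.] rect [611.5  82.9] [ 90.4 100.6] 84.0
arm 233 [598.2  82.2 109.6] z [102. 110. 116.] rect [602.8  86. ] [ 55.5 119.7] 67.5
knob 54 [554.7 102.  171.3] z [164. 172. 175.] rect [556.2 102.1] [20.8 19.5] 2.1
bed 4983 [528.8 -86.1  25.9] z [22. 26. 30.] rect [549.6 -80.6] [281.5 262.1] 84.2
base 5693 [533.5 -62.3  25.8] z [22. 26. 30.] rect [542.1 -35.1] [401.8 286.5] 84.1
```

View pics/crop.png

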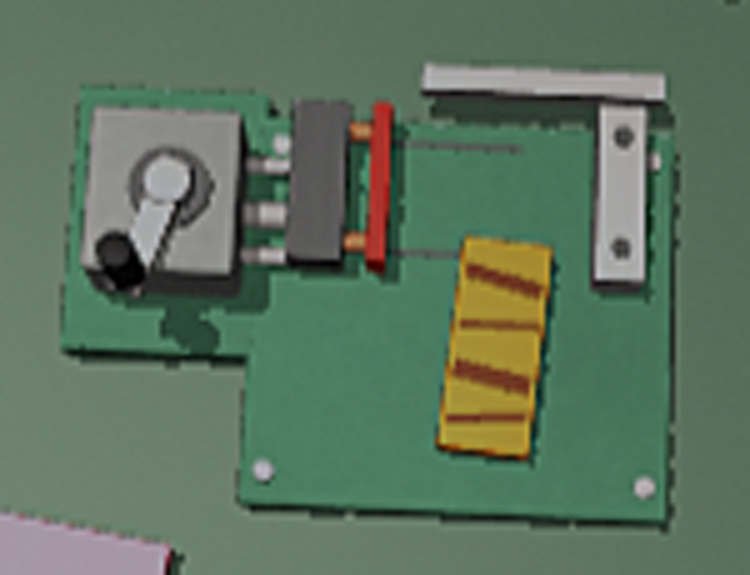

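The crop confirms the amber slab with brown streaks; 55 x 130 mm and top at 50 mm match the description. The vise yaw is about -6° with its origin near (616,-68) mm, and both the fixed jaw and the gearbox agree with that.

```bash
cat >> h.py <<'E'
VO=np.array([615.7,-68.4]);VY=np.radians(-6.0)
c,s_=np.cos(VY),np.sin(VY);VR=np.array([[c,-s_],[s_,c]])
def v2w(p): return VO+VR@np.array(p,float)
def w2v(p): return VR.T@(np.array(p,float)-VO)
def plan(targets,world=False):
    """targets (x,y,z mm, yaw deg of tool x in vise) -> rows"""
    s=status.read_state();Q=R.from_quat(s['eef_rot']);p=np.array(s['ee_pos'])*1000
    print('now vise',w2v(p[:2]).round(1),p[2].round(1),'F',np.round(s['ft_force'],1),'w',round(s['width']*1e3,1),'t',round(s['time'],2))
    for x,y,z,a in targets:
        w=np.r_[(x,y) if world else v2w((x,y)),z]
        T=R.from_euler('z',a+np.degrees(VY),degrees=True)*R.from_euler('x',np.pi)
        print((Q.inv()*T).as_rotvec().round(3),Q.inv().apply(w-p).round(1))
E
python3 - <<'E'
from h import *
print('blank v',w2v((515.1,-109.3)),'knob v',w2v((556.2,102.1)))
plan([(-96,-51,110,-5.2),(-96,-51,30,-5.2)])
E
```

```text
blank v [-95.77368853 -51.19150893] knob v [-76.99615576 163.3465396 ]
now vise [-389.2 -577. ] 221.8 F [-0.9 -0.6 -0.3] w 86.9 t 0.1
[-0.001  0.     0.468] [ 466.5 -380.8  112.3]
[-0.001  0.     0.468] [ 466.5 -380.7  192.3]
```

Emit:
jog_arm(
  plan=[
    [0,0,0.1,45,-36,5,1],
    [0,0,0.2,90,-73,10,1],
    [0,0,0.3,130,-105,20,1],
    [0,0,0.4,175,-140,30,1],
    [0,0,0.468,215,-175,40,1],
    [0,0,0.468,255,-208,50,1],
    [0,0,0.468,295,-240,60,1],
    [0,0,0.468,335,-273,70,1],
    [0,0,0.468,375,-305,80,1],
    [0,0,0.468,415,-340,95,1],
    [0,0,0.468,450,-367,105,1],
    [0,0,0.468,466.5,-381,112,1],
  ],
)

```text
time: 1.3
ee_pos: [0.5084, -0.1183, 0.1137]
eef_rot: [0.995, -0.098, 0.0, 0.0]
ft_force: [1.1, -1.1, 0.2]
width: 0.0871
grip_force: 0.0
```

```bash
python3 - <<'E'
from h import *
plan([(-96,-51,110,-5.2),(-96,-51,30,-5.2)])
E
```

```text
now vise [-101.5  -60.9] 113.7 F [ 1.1 -1.1  0.2] w 87.1 t 1.3
[ 0. -0. -0.] [  4.6 -10.3   3.7]
[ 0. -0. -0.] [  4.6 -10.3  83.7]
```

The remaining offset is tracking lag, since the commanded pose is already on target. Next I descend 80 mm, close on the blank and settle.

Emit:
jog_arm(
  plan=[
    [0,0,0,0,0,0,1],
    [0,0,0,0,0,20,1],
    [0,0,0,0,0,40,1],
    [0,0,0,0,0,60,1],
    [0,0,0,0,0,72,1],
    [0,0,0,0,0,80,1],
    [0,0,0,0,0,80,1],
    [0,0,0,0,0,80,1],
    [0,0,0,0,0,80,0.3],
    [0,0,0,0,0,80,0.1],
    [0,0,0,0,0,80,0.1],
    [0,0,0,0,0,80,0.1],
  ],
  squeeze=15,
)

```text
time: 2.5
ee_pos: [0.5081, -0.1194, 0.0345]
eef_rot: [0.995, -0.097, 0.001, -0.0]
ft_force: [0.7, 2.6, 2.0]
width: 0.0629
grip_force: 1.3
```

```bash
python3 - <<'E'
from h import *
plan([(-96,-51,30,-5.2),(0,-53,30,0)])
E
```

```text
now vise [-101.7  -62. ] 34.5 F [0.7 2.6 2. ] w 62.9 t 2.5
[-0.001 -0.001  0.001] [  4.7 -11.5   4.5]
[-0.    -0.001 -0.09 ] [100.5 -18.1   4.6]
```

Emit:
jog_arm(
  plan=[
    [0,0,0,0,0,0,1],
    [0,0,0,0,0,0,1],
    [0,0,0,4.5,-11,4.5,1],
    [0,0,0,4.5,-11,4.5,1],
    [0,0,0,4.5,-11,4.5,0],
    [0,0,0,4.5,-11,4.5,0],
    [0,0,0,4.5,-11,4.5,0],
    [0,0,0,4.5,-11,4.5,0],
    [0,0,0,4.5,-11,4.5,0],
    [0,0,0,4.5,-11,4.5,0],
    [0,0,0,4.5,-11,4.5,0],
    [0,0,0,4.5,-11,4.5,0],
  ],
)

```text
time: 3.7
ee_pos: [0.514, -0.1103, 0.0295]
eef_rot: [0.995, -0.098, -0.0, 0.0]
ft_force: [-0.4, -1.0, 0.1]
width: 0.0549
grip_force: 15.0
```

```bash
python3 - <<'E'
from h import *
plan([(-96,-51,30,-5.2),(-8,-53,31,0),(0,-53,31,0)])
E
```

```text
now vise [-96.7 -52.2] 29.5 F [-0.4 -1.   0.1] w 54.9 t 3.7
[0. 0. 0.] [ 0.6 -1.3 -0.5]
[ 0.     0.    -0.091] [88.4 -7.3 -1.5]
[ 0.     0.    -0.091] [96.4 -8.  -1.5]
```

Emit:
jog_arm(
  plan=[
    [0,0,-0.03,10,-1,0,0],
    [0,0,-0.06,22,-2,0,0],
    [0,0,-0.091,34,-3,0,0],
    [0,0,-0.091,46,-4,0,0],
    [0,0,-0.091,58,-5,0,0],
    [0,0,-0.091,68,-6,0,0],
    [0,0,-0.091,76,-6.5,0,0],
    [0,0,-0.091,82,-7,0,0],
    [0,0,-0.091,86,-7,0,0],
    [0,0,-0.091,88,-7,0,0],
    [0,0,-0.091,88,-7,0,0],
    [0,0,-0.091,88,-7,0,0],
  ],
)

```text
time: 4.9
ee_pos: [0.6021, -0.1202, 0.0295]
eef_rot: [0.999, -0.052, 0.001, -0.0]
ft_force: [1.7, -0.0, -0.3]
width: 0.055
grip_force: 15.0
```

Emit:
jog_arm(
  plan=[
    [0,0,0,2,0,0,0],
    [0,0,0,4,0,0,0],
    [0,0,0,5,0,0,0],
    [0,0,0,6,0,0,0],
    [0,0,0,6,0,0,0],
    [0,0,0,6,0,0,0],
  ],
)

```text
time: 5.5
ee_pos: [0.6079, -0.1211, 0.0295]
eef_rot: [0.999, -0.052, 0.0, 0.0]
ft_force: [-0.8, -0.5, 1.7]
width: 0.0551
grip_force: 15.0
```

```bash
python3 - <<'E'
from h import *
plan([(-2,-53,30,0),(0,-53,30,0)])
E
```

```text
now vise [ -2.3 -53.2] 29.5 F [-0.8 -0.5  1.7] w 55.1 t 5.5
[ 0. -0.  0.] [ 0.3 -0.2 -0.5]
[ 0. -0.  0.] [ 2.3 -0.2 -0.5]
```

Emit:
jog_arm(
  plan=[
    [0,0,0,1,0,0,0],
    [0,0,0,2,0,0,0],
    [0,0,0,3,0,0,0],
    [0,0,0,3,0,0,0],
  ],
  squeeze=10,
)

```text
time: 5.9
ee_pos: [0.6093, -0.1211, 0.0293]
eef_rot: [0.999, -0.052, -0.002, 0.0]
ft_force: [-9.9, -0.3, 7.2]
width: 0.0553
grip_force: 10.0
```

Blank is on the stop (about 10 N contact). Release and lift.

Emit:
jog_arm(
  plan=[
    [0,0,0,-0.5,0,0,0.3],
    [0,0,0,-0.5,0,0,0.6],
    [0,0,0,-0.5,0,0,0.6],
    [0,0,0,-0.5,0,0,0.6],
    [0,0,0,-0.5,0,-15,0.6],
    [0,0,0,-0.5,0,-35,0.6],
    [0,0,0,-0.5,0,-55,0.6],
    [0,0,0,-0.5,0,-70,0.6],
    [0,0,0,-0.5,0,-70,0.6],
  ],
)

```text
time: 6.8
ee_pos: [0.6119, -0.1213, 0.1026]
eef_rot: [0.999, -0.052, 0.002, 0.0]
ft_force: [0.5, 0.9, 0.5]
width: 0.0693
grip_force: 0.0
```

```bash
python3 - <<'E'
from h import *
st()
plan([(0,-10,100,90),(0,-10,100,-90),(0,-10,31,-90)])
E
```

```text
time 6.8
joint_positions [ 0.4786  0.4561 -0.4586  1.5898  0.217   1.1417 -1.7042]
ee_pos [ 0.6119 -0.1213  0.1026]
eef_rot [ 9.986e-01 -5.210e-02  2.300e-03  4.000e-04]
ft_force [0.5251 0.9062 0.5005]
width 0.0693
now vise [  1.7 -53. ] 102.6 F [0.5 0.9 0.5] w 69.3 t 6.8
[ 0.004 -0.003 -1.57 ] [ -1.7 -43.    2.6]
[-0.003 -0.004  1.571] [ -1.7 -43.    2.6]
[-0.003 -0.004  1.571] [ -2.  -43.   71.6]
```

Emit:
jog_arm(
  plan=[
    [0,0,0.14,-2,-5,0,0.6],
    [0,0,0.28,-2,-10,0,0.5],
    [0,0,0.42,-2,-15,0,0.4],
    [0,0,0.56,-2,-20,0,0.3],
    [0,0,0.7,-2,-25,0,0.2],
    [0,0,0.84,-2,-30,0,0.2],
    [0,0,0.98,-2,-35,0,0.2],
    [0,0,1.12,-2,-39,0,0.2],
    [0,0,1.26,-2,-42,0,0.2],
    [0,0,1.4,-2,-43,0,0.2],
    [0,0,1.54,-2,-43,0,0.2],
    [0,0,1.571,-2,-43,0,0.2],
  ],
)

```text
time: 8.0
ee_pos: [0.6075, -0.0803, 0.0909]
eef_rot: [0.759, -0.651, -0.017, 0.009]
ft_force: [-0.2, -0.3, -2.1]
width: 0.052
grip_force: 0.0
```

```bash
python3 - <<'E'
from h import *
plan([(0,-9,31,-90),(0,-42,31,-90)])
c=camera('top');W=pts(c);np.savez('c1.npz',W=W,img=c['image']);save(c,'t1.png')
p=W[140:225,250:320].reshape(-1,3)*1000
img=c['image'][140:225,250:320].reshape(-1,3).astype(int)
m=(p[:,2]>40)&(p[:,2]<56)&(img[:,0]-img[:,2]>60)&(img[:,1]>60)
v=np.array([w2v(q) for q in p[m][:,:2]]);r=cv2.minAreaRect(v.astype(np.float32));print(m.sum(),v.min(0),v.max(0),r)
E
```

```text
now vise [ -6.9 -12.7] 90.9 F [-0.2 -0.3 -2.1] w 52.0 t 8.0
[0.037 0.011 0.258] [-0.9 -9.7 59.6]
[0.037 0.011 0.258] [31.  -1.3 59.4]
171 [-64.51699984 -78.87784139] [ 64.81916287 -29.81082544] ((0.41071319580078125, -55.01316833496094), (48.4113883972168, 129.11367797851562), 89.09815979003906)
```

Emit:
jog_arm(
  plan=[
    [0.02,0.005,0.1,-6,-8,0,0.2],
    [0.037,0.011,0.2,-6,-9,0,0.2],
    [0.037,0.011,0.258,-6,-9.5,0,0.2],
    [0.037,0.011,0.258,-6,-9.5,0,0.2],
    [0.037,0.011,0.258,-6,-9.5,0,0.2],
  ],
)

```text
time: 8.55
ee_pos: [0.6155, -0.0738, 0.0893]
eef_rot: [-0.671, 0.741, 0.001, -0.002]
ft_force: [-0.5, -0.1, -0.6]
width: 0.0523
grip_force: 0.0
```

```bash
python3 - <<'E'
from h import *
plan([(0,-8,31,-90),(0,-42,31,-90)])
E
```

```text
now vise [ 0.4 -5.4] 89.3 F [-0.5 -0.1 -0.6] w 52.3 t 8.55
[ 0.003 -0.002  0.005] [ 2.5  0.2 58.3]
[ 0.003 -0.002  0.005] [36.5  0.4 58.3]
```

Emit:
jog_arm(
  plan=[
    [0,0,0,0,0,20,0.2],
    [0,0,0,0,0,40,0.2],
    [0,0,0,1,0,52,0.2],
    [0,0,0,1,0,57,0.2],
    [0,0,0,5,0,57,0.2],
    [0,0,0,10,0,57,0.2],
    [0,0,0,16,0,57,0.2],
    [0,0,0,22,0,57,0.2],
    [0,0,0,28,0,57,0.2],
    [0,0,0,32,0,57,0.2],
    [0,0,0,34,0,57,0.2],
    [0,0,0,34,0,57,0.2],
  ],
)

```text
time: 9.75
ee_pos: [0.6128, -0.1077, 0.0337]
eef_rot: [-0.67, 0.742, -0.0, -0.0]
ft_force: [0.4, -0.1, -0.5]
width: 0.052
grip_force: 0.0
```

Emit:
jog_arm(
  plan=[
    [0,0,0,1,0,0,0.2],
    [0,0,0,2,0,0,0.2],
    [0,0,0,3,0,0,0.2],
    [0,0,0,3,0,0,0.2],
  ],
)

```text
time: 10.15
ee_pos: [0.6125, -0.11, 0.0336]
eef_rot: [-0.67, 0.742, 0.0, -0.0]
ft_force: [0.5, 1.6, 0.1]
width: 0.0521
grip_force: 0.8
```

```bash
python3 - <<'E'
from h import *
plan([(0,-44,31,-90)])
E
```

```text
now vise [  1.2 -41.7] 33.6 F [0.5 1.6 0.1] w 52.1 t 10.15
[ 0.001 -0.     0.004] [2.3 1.2 2.6]
```

Emit:
jog_arm(
  plan=[
    [0,0,0,1,0,0,0.2],
    [0,0,0,2,0,0,0.2],
    [0,0,0,2,0,0,0.2],
  ],
)

```text
time: 10.45
ee_pos: [0.6124, -0.112, 0.0336]
eef_rot: [-0.67, 0.742, 0.0, -0.0]
ft_force: [0.9, 2.3, 0.1]
width: 0.052
grip_force: 1.0
```

Emit:
jog_arm(
  plan=[
    [0,0,0,0.7,0,0,0.2],
    [0,0,0,1.4,0,0,0.2],
    [0,0,0,1.4,0,0,0.2],
  ],
)

```text
time: 10.75
ee_pos: [0.6124, -0.1121, 0.0336]
eef_rot: [-0.671, 0.742, 0.001, 0.0]
ft_force: [1.2, 5.8, 1.1]
width: 0.0522
grip_force: 3.1
```

Emit:
jog_arm(
  plan=[
    [0,0,0,0.7,0,0,0.2],
    [0,0,0,1.4,0,0,0.2],
    [0,0,0,1.4,0,0,0.2],
  ],
)

```text
time: 11.05
ee_pos: [0.6125, -0.1122, 0.0336]
eef_rot: [-0.671, 0.741, 0.002, 0.001]
ft_force: [-0.1, 8.9, 2.8]
width: 0.0522
grip_force: 5.1
```

Emit:
jog_arm(
  plan=[
    [0,0,0,-4,0,0,0.2],
    [0,0,0,-8,0,0,0.2],
    [0,0,0,-8,0,-20,0.2],
    [0,0,0,-8,0,-55,0.2],
    [0,0,0,-8,0,-90,0.2],
    [0,0,0,-15,5,-125,0.2],
    [0,0,0,-40,15,-155,0.2],
    [0,0,0,-75,30,-166,0.2],
    [0,0,0,-110,45,-166,0.2],
    [0,0,0,-145,60,-166,0.2],
    [0,0,0,-180,75,-166,0.2],
    [0,0,0,-207,78,-166,0.2],
  ],
)

```text
time: 12.25
ee_pos: [0.5964, -0.0315, 0.1306]
eef_rot: [-0.691, 0.722, 0.018, 0.013]
ft_force: [0.3, -0.2, -0.5]
width: 0.0525
grip_force: 0.0
```

```bash
python3 - <<'E'
from h import *
plan([(-77,163,135,-90)])
c=camera('top');W=pts(c);np.savez('c1.npz',W=W,img=c['image']);save(c,'t1.png')
cv2.imwrite('pics/crop1.png',cv2.cvtColor(cv2.resize(c['image'][125:240,175:325],None,fx=5,fy=5,interpolation=cv2.INTER_CUBIC),cv2.COLOR_RGB2BGR))
p=W[140:225,250:320].reshape(-1,3)*1000
img=c['image'][140:225,250:320].reshape(-1,3).astype(int)
m=(p[:,2]>40)&(p[:,2]<56)&(img[:,0]-img[:,2]>60)&(img[:,0]<2*img[:,1])
v=np.array([w2v(q) for q in p[m][:,:2]]);r=cv2.minAreaRect(v.astype(np.float32));print(m.sum(),v.min(0),v.max(0),r)
E
```

```text
now vise [-23.   34.7] 130.6 F [ 0.3 -0.2 -0.5] w 52.5 t 12.25
[0.009 0.044 0.06 ] [-131.4   46.1    1.7]
635 [ -65.64072606 -108.22516977] [ 65.44281342 -53.59076505] ((-0.100250244140625, -80.94962310791016), (131.05848693847656, 54.640892028808594), 0.042618151754140854)
```

View pics/crop1.png

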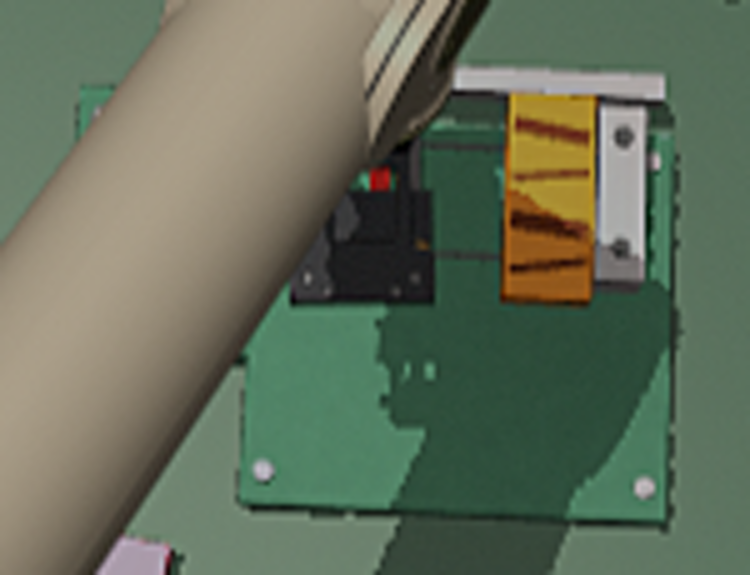

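Crop shows the blank flush against the stop (top edge ~px 553,95) and against the fixed jaw (597,170). Measured centre is (-0.1,-80.9), yaw 0. Now to the crank, going up first.

Emit:
jog_arm(
  plan=[
    [0.004,0.02,0.03,0,0,-25,0.2],
    [0.009,0.044,0.06,0,0,-50,0.2],
    [0.009,0.044,0.06,0,0,-75,0.2],
    [0.009,0.044,0.06,-15,5,-78,0.2],
    [0.009,0.044,0.06,-35,13,-78,0.2],
    [0.009,0.044,0.06,-55,20,-78,0.2],
    [0.009,0.044,0.06,-75,26,-78,0.2],
    [0.009,0.044,0.06,-95,33,-78,0.2],
    [0.009,0.044,0.06,-115,40,-78,0.2],
    [0.009,0.044,0.06,-131,46,-78,0.2],
    [0.009,0.044,0.06,-131,46,-78,0.2],
    [0.009,0.044,0.06,-131,46,-78,0.2],
  ],
)

```text
time: 13.5
ee_pos: [0.5994, -0.024, 0.1267]
eef_rot: [-0.692, 0.721, 0.018, 0.016]
ft_force: [0.6, 0.4, -0.6]
width: 0.0521
grip_force: 0.0
```

```bash
python3 - <<'E'
from h import *
st()
plan([(-77,163,135,-90)])
E
```

```text
time 13.5
joint_positions [-0.9151  0.7634  1.3384  1.6912 -0.8072  1.3514 -2.6026]
ee_pos [ 0.5994 -0.024   0.1267]
eef_rot [-0.6922  0.7213  0.0181  0.0159]
ft_force [ 0.5883  0.4176 -0.562 ]
width 0.0521
now vise [-20.8  42.5] 126.7 F [ 0.6  0.4 -0.6] w 52.1 t 13.5
[0.006 0.048 0.063] [-124.1   48.4   -2.2]
```

Joints 3 and 7 hit their limits at this orientation. I'll rotate the other way (negative about tool z) while rising.

Emit:
jog_arm(
  plan=[
    [0,0,-0.14,0,0,-2,0],
    [0,0,-0.28,0,0,-6,0],
    [0,0,-0.42,0,0,-12,0],
    [0,0,-0.56,0,0,-18,0],
    [0,0,-0.7,0,0,-25,0],
    [0,0,-0.84,0,0,-32,0],
    [0,0,-0.98,0,0,-40,0],
    [0,0,-1.12,0,0,-48,0],
    [0,0,-1.26,0,0,-56,0],
    [0,0,-1.4,0,0,-64,0],
    [0,0,-1.4,0,0,-72,0],
    [0,0,-1.4,0,0,-75,0],
  ],
)

```text
time: 14.7
ee_pos: [0.6, -0.0283, 0.2031]
eef_rot: [0.994, -0.108, -0.003, -0.024]
ft_force: [-0.1, -0.4, -1.0]
width: 0.0437
grip_force: 0.0
```

```bash
python3 - <<'E'
from h import *
st()
plan([(-40,40,205,60),(-77,163,205,60)])
E
```

```text
time 14.7
joint_positions [-0.8304  0.4852  1.1238  1.5975 -0.4928  1.3613 -1.4264]
ee_pos [ 0.6    -0.0283  0.2031]
eef_rot [ 0.9938 -0.1081 -0.0029 -0.0242]
ft_force [-0.1211 -0.3944 -1.0404]
width 0.0437
now vise [-19.8  38.2] 203.1 F [-0.1 -0.4 -1. ] w 43.7 t 14.7
[-0.048 -0.018 -1.159] [-20.3   0.4  -1.7]
[-0.048 -0.018 -1.159] [ -70.8 -117.6    4.5]
```

Emit:
jog_arm(
  plan=[
    [-0.006,-0.002,-0.14,-5,-5,0,0],
    [-0.012,-0.005,-0.28,-10,-12,0,0],
    [-0.017,-0.007,-0.42,-17,-22,1,0],
    [-0.023,-0.009,-0.56,-25,-33,1,0],
    [-0.03,-0.011,-0.7,-33,-46,2,0],
    [-0.035,-0.013,-0.84,-41,-60,2,0],
    [-0.04,-0.015,-0.98,-50,-75,3,0],
    [-0.045,-0.017,-1.1,-58,-90,3,0],
    [-0.048,-0.018,-1.159,-65,-104,4,0],
    [-0.048,-0.018,-1.159,-71,-117,4,0],
    [-0.048,-0.018,-1.159,-71,-117.6,4.5,0],
    [-0.048,-0.018,-1.159,-71,-117.6,4.5,0],
  ],
)

```text
time: 15.9
ee_pos: [0.5552, 0.1017, 0.2039]
eef_rot: [0.891, 0.455, -0.001, -0.0]
ft_force: [0.0, -0.4, -0.6]
width: 0.0436
grip_force: 0.0
```

```bash
python3 - <<'E'
from h import *
st()
plan([(-77,163,205,60),(-77,163,132,60)])
c=camera('wrist');save(c,'w0.png')
E
```

```text
time 15.9
joint_positions [-1.0179  0.2802  0.9057  1.6891 -0.2282  1.2855 -0.6921]
ee_pos [0.5552 0.1017 0.2039]
eef_rot [ 8.905e-01  4.550e-01 -8.000e-04 -0.000e+00]
ft_force [ 0.0363 -0.4298 -0.6106]
width 0.0436
now vise [-77.9 162.8] 203.9 F [ 0.  -0.4 -0.6] w 43.6 t 15.9
[-0.001  0.001  0.002] [ 0.6  0.7 -1.1]
[-0.001  0.001  0.002] [ 0.7  0.8 71.9]
```

View pics/w0.png

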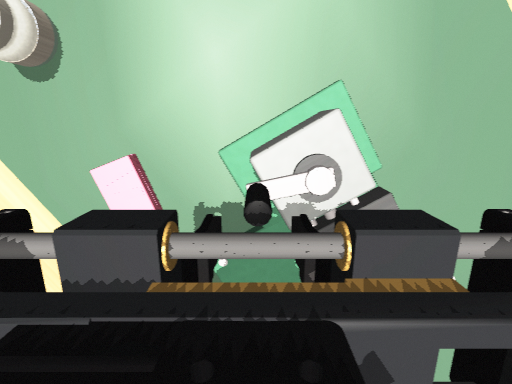

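The wrist view shows the black knob (258,205) centred between the fingertips, the hub at (320,180) and the arm beside it.

```bash
python3 - <<'E'
from h import *
s=status.read_state();c=camera('wrist')
T=np.eye(4);T[:3,:3]=R.from_quat(s['eef_rot']).as_matrix();T[:3,3]=s['ee_pos']
c['world_from_camera']=T@c['mount'];W=pts(c)*1000;z=W[...,2];img=c['image'].astype(int)
m=np.zeros(z.shape,bool);m[165:196,303:336]=1
m&=(img.min(-1)>200);p=W[m];print('hub',m.sum(),p.mean(0),np.percentile(p[:,2],[5,50,95]))
(cx,cy),r=cv2.minEnclosingCircle(p[(abs(p[:,2]-113)<4)][:,:2].astype(np.float32));print(cx,cy,r,w2v((cx,cy)))
m=np.zeros(z.shape,bool);m[180:230,235:280]=1
p=W[m&(abs(z-171)<5)];(cx,cy),r=cv2.minEnclosingCircle(p[:,:2].astype(np.float32));print('knob',len(p),cx,cy,r,w2v((cx,cy)))
E
```

```text
hub 734 [nan nan nan] [nan nan nan]
610.964599609375 76.87903594970703 15.134686470031738 [-19.89525374 143.98819806]
knob 626 557.594970703125 100.43441009521484 10.89623737335205 [-75.4347253  161.83588811]
```

Emit:
jog_arm(
  plan=[
    [0,0,0,0.5,0.5,15,0],
    [0,0,0,0.5,0.5,35,0],
    [0,0,0,0.5,0.5,55,0],
    [0,0,0,0.5,0.5,68,0],
    [0,0,0,0.5,0.5,72,0],
    [0,0,0,0.5,0.5,72,0],
  ],
)

```text
time: 16.6
ee_pos: [0.5556, 0.1015, 0.1316]
eef_rot: [0.89, 0.456, -0.001, -0.0]
ft_force: [0.8, -0.9, 0.7]
width: 0.0438
grip_force: 0.0
```

```bash
python3 - <<'E'
from h import *
d=np.load('c0.npz');W=d['W']*1000;img=d['img'].astype(int)
c=camera('top')
Tc=c['world_from_camera']
def ray(u,v,h):
    dcam=np.array([(u-c['cx'])/c['fx'],(v-c['cy'])/c['fy'],1]);dw=Tc[:3,:3]@dcam;o=Tc[:3,3]
    return (o+dw*(h/1000-o[2])/dw[2])*1000
# light cap & boss ring
g=cv2.resize(d['img'][140:185,185:232],None,fx=8,fy=8,interpolation=cv2.INTER_CUBIC)
gray=cv2.cvtColor(g,cv2.COLOR_RGB2GRAY)
for lo,hi,h in((25,60,113),(40,90,100)):
    C=cv2.HoughCircles(gray,cv2.HOUGH_GRADIENT,1,400,param1=80,param2=15,minRadius=lo,maxRadius=hi)
    for x,y,r in C[0][:2]:
        u,v=185+(x+.5)/8-.5,140+(y+.5)/8-.5;w=ray(u,v,h);print((u,v),r/8,w,w2v(w[:2]))
cv2.imwrite('pics/hub.png',cv2.cvtColor(g,cv2.COLOR_RGB2BGR))
E
```

```text
(np.float32(207.75), np.float32(160.375)) 4.65 [612.55249151  78.41452823 113.        ] [-18.47656313 145.68125866]
(np.float32(210.5), np.float32(162.25)) 6.625 [610.24576089  71.87184587 100.        ] [-20.0867607  138.93329879]
```

View pics/hub.png

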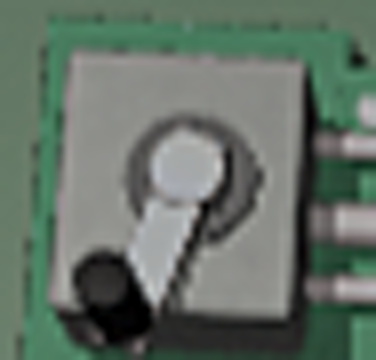

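The enlarged view puts the hub cap centre at px (208,160), so the axis is near world (612,77.5) mm. The knob at (557,101) is then 60 mm off, which matches. Grip the knob lightly.

Emit:
jog_arm(
  plan=[
    [0,0,0,0.5,1.3,0,0],
    [0,0,0,0.5,1.3,0,-0.3],
    [0,0,0,0.5,1.3,0,-0.6],
    [0,0,0,0.5,1.3,0,-0.6],
    [0,0,0,0.5,1.3,0,-0.6],
    [0,0,0,0.5,1.3,0,-0.6],
  ],
  squeeze=12,
)

```text
time: 17.25
ee_pos: [0.5568, 0.102, 0.1322]
eef_rot: [0.89, 0.456, -0.001, -0.001]
ft_force: [-1.7, 2.2, 3.9]
width: 0.0214
grip_force: 12.0
```

```bash
cat >> h.py <<'E'
A=np.array([612,77.5])
def arc(n=12,step=10,r=60,lead=0,a0=None,A=A):
    s=status.read_state();Q=R.from_quat(s['eef_rot']);p=np.array(s['ee_pos'])*1000
    d=p[:2]-A;a=np.degrees(np.arctan2(d[1],d[0]))
    e=d/np.hypot(*d);F=np.array(s['ft_force'])
    print('ang %.1f r %.1f z %.1f t %.2f Frad %.1f Fccw %.1f Fz %.1f w %.1f g %.1f'%(a,np.hypot(*d),p[2],s['time'],F[:2]@e,F[1]*e[0]-F[0]*e[1],F[2],s['width']*1e3,s['grip_force']), 'j',np.round(s['joint_positions'],2))
    out=[]
    for i in range(1,n+1):
        b=np.radians(a-step*i); w=np.r_[A+r*np.array([np.cos(b),np.sin(b)]),132.]
        out.append([0,0,0]+[float(round(x,1)) for x in Q.inv().apply(w-p)]+[-0.6])
    print(out)
E
python3 -c "
from h import *
arc()"
```

```text
ang 156.1 r 60.4 z 132.2 t 17.25 Frad 2.5 Fccw -1.3 Fz 3.9 w 21.4 g 12.0 j [-0.97  0.36  0.87  1.77 -0.3   1.15 -0.64]
[[0, 0, 0, 10.5, -0.8, 0.2, -0.6], [0, 0, 0, 20.9, -0.3, 0.2, -0.6], [0, 0, 0, 31.1, 2.1, 0.1, -0.6], [0, 0, 0, 40.7, 6.2, 0.1, -0.6], [0, 0, 0, 49.5, 12.0, 0.1, -0.6], [0, 0, 0, 57.1, 19.1, 0.1, -0.6], [0, 0, 0, 63.4, 27.5, 0.1, -0.6], [0, 0, 0, 68.1, 36.8, 0.0, -0.6], [0, 0, 0, 71.1, 46.8, 0.0, -0.6], [0, 0, 0, 72.3, 57.2, 0.0, -0.6], [0, 0, 0, 71.8, 67.7, -0.0, -0.6], [0, 0, 0, 69.4, 77.9, -0.0, -0.6]]
```

Emit:
jog_arm(
  plan=[
    [0,0,0,5,-0.5,0,-0.6],
    [0,0,0,10.5,-0.8,0,-0.6],
    [0,0,0,20.9,-0.3,0,-0.6],
    [0,0,0,31.1,2.1,0,-0.6],
    [0,0,0,40.7,6.2,0,-0.6],
    [0,0,0,49.5,12,0,-0.6],
    [0,0,0,49.5,12,0,-0.6],
  ],
)

```text
time: 17.95
ee_pos: [0.5969, 0.1357, 0.1322]
eef_rot: [0.89, 0.456, -0.0, 0.0]
ft_force: [2.3, 3.4, 1.6]
width: 0.0217
grip_force: 12.0
```

```bash
python3 -c "
from h import *
arc()"
```

```text
ang 104.6 r 60.1 z 132.2 t 17.95 Frad 2.7 Fccw -3.1 Fz 1.6 w 21.7 g 12.0 j [-0.93  0.47  0.83  1.65 -0.37  1.19 -0.64]
[[0, 0, 0, 7.3, 7.5, 0.2, -0.6], [0, 0, 0, 13.4, 16.0, 0.2, -0.6], [0, 0, 0, 17.8, 25.5, 0.2, -0.6], [0, 0, 0, 20.6, 35.6, 0.2, -0.6], [0, 0, 0, 21.6, 46.0, 0.2, -0.6], [0, 0, 0, 20.7, 56.4, 0.2, -0.6], [0, 0, 0, 18.0, 66.5, 0.2, -0.6], [0, 0, 0, 13.7, 76.0, 0.2, -0.6], [0, 0, 0, 7.7, 84.6, 0.2, -0.6], [0, 0, 0, 0.3, 92.0, 0.2, -0.6], [0, 0, 0, -8.2, 98.1, 0.2, -0.6], [0, 0, 0, -17.7, 102.5, 0.2, -0.6]]
```

Emit:
jog_arm(
  plan=[
    [0,0,0,7.3,7.5,0,-0.6],
    [0,0,0,13.4,16,0,-0.6],
    [0,0,0,17.8,25.5,0,-0.6],
    [0,0,0,20.6,35.6,0,-0.6],
    [0,0,0,21.6,46,0,-0.6],
    [0,0,0,20.7,56.4,0,-0.6],
    [0,0,0,18,66.5,0,-0.6],
    [0,0,0,13.7,76,0,-0.6],
    [0,0,0,7.7,84.6,0,-0.6],
    [0,0,0,0.3,92,0,-0.6],
    [0,0,0,-8.2,98.1,0,-0.6],
    [0,0,0,-17.7,102.5,0,-0.6],
  ],
)

```text
time: 19.15
ee_pos: [0.6695, 0.0618, 0.1323]
eef_rot: [0.89, 0.457, 0.001, -0.0]
ft_force: [1.2, 5.2, 2.1]
width: 0.0213
grip_force: 12.0
```

```bash
python3 -c "
from h import *
arc()"
```

```text
ang -15.3 r 59.6 z 132.3 t 19.15 Frad -0.3 Fccw 5.4 Fz 2.1 w 21.3 g 12.0 j [-0.71  0.6   0.8   1.47 -0.44  1.25 -0.48]
[[0, 0, 0, -9.9, 3.2, 0.3, -0.6], [0, 0, 0, -20.3, 4.2, 0.3, -0.6], [0, 0, 0, -30.8, 3.3, 0.2, -0.6], [0, 0, 0, -40.9, 0.7, 0.2, -0.6], [0, 0, 0, -50.4, -3.7, 0.2, -0.6], [0, 0, 0, -59.0, -9.6, 0.2, -0.6], [0, 0, 0, -66.5, -17.0, 0.2, -0.6], [0, 0, 0, -72.5, -25.5, 0.2, -0.6], [0, 0, 0, -77.0, -34.9, 0.2, -0.6], [0, 0, 0, -79.8, -45.0, 0.2, -0.6], [0, 0, 0, -80.8, -55.4, 0.2, -0.6], [0, 0, 0, -79.9, -65.9, 0.2, -0.6]]
```

Turning resistance is 5.4 N as described, and the radial force is about zero.

Emit:
jog_arm(
  plan=[
    [0,0,0,-9.9,3.2,0,-0.6],
    [0,0,0,-20.3,4.2,0,-0.6],
    [0,0,0,-30.8,3.3,0,-0.6],
    [0,0,0,-40.9,0.7,0,-0.6],
    [0,0,0,-50.4,-3.7,0,-0.6],
    [0,0,0,-59,-9.6,0,-0.6],
    [0,0,0,-66.5,-17,0,-0.6],
    [0,0,0,-72.5,-25.5,0,-0.6],
    [0,0,0,-77,-34.9,0,-0.6],
    [0,0,0,-79.8,-45,0,-0.6],
    [0,0,0,-80.8,-55.4,0,-0.6],
    [0,0,0,-79.9,-65.9,0,-0.6],
  ],
)

```text
time: 20.35
ee_pos: [0.5695, 0.0346, 0.1323]
eef_rot: [0.89, 0.456, 0.001, 0.001]
ft_force: [9.2, 2.5, -4.7]
width: 0.0216
grip_force: 12.0
```

```bash
python3 -c "
from h import *
arc()"
```

```text
ang -134.7 r 60.5 z 132.3 t 20.35 Frad -8.3 Fccw 4.8 Fz -4.7 w 21.6 g 12.0 j [-0.86  0.37  0.88  1.76 -0.31  1.15 -0.51]
[[0, 0, 0, 3.0, -10.1, 0.3, -0.6], [0, 0, 0, 7.2, -19.6, 0.3, -0.6], [0, 0, 0, 13.1, -28.3, 0.3, -0.6], [0, 0, 0, 20.3, -35.8, 0.3, -0.6], [0, 0, 0, 28.8, -42.0, 0.3, -0.6], [0, 0, 0, 38.2, -46.6, 0.3, -0.6], [0, 0, 0, 48.3, -49.4, 0.3, -0.6], [0, 0, 0, 58.7, -50.5, 0.3, -0.6], [0, 0, 0, 69.1, -49.8, 0.3, -0.6], [0, 0, 0, 79.2, -47.3, 0.4, -0.6], [0, 0, 0, 88.8, -43.0, 0.4, -0.6], [0, 0, 0, 97.5, -37.2, 0.4, -0.6]]
```

Emit:
jog_arm(
  plan=[
    [0,0,0,3.5,-9.5,0,-0.6],
    [0,0,0,8,-19,0,-0.6],
    [0,0,0,13.6,-27.7,0,-0.6],
    [0,0,0,20.8,-35.2,0,-0.6],
    [0,0,0,29,-41.4,0,-0.6],
    [0,0,0,38.2,-46,0,-0.6],
    [0,0,0,48.3,-49,0,-0.6],
    [0,0,0,58.7,-50.3,0,-0.6],
    [0,0,0,69.1,-49.8,0,-0.6],
    [0,0,0,79.2,-47.3,0,-0.6],
    [0,0,0,88.8,-43,0,-0.6],
    [0,0,0,97.5,-37.2,0,-0.6],
  ],
)

```text
time: 21.55
ee_pos: [0.5947, 0.1353, 0.1321]
eef_rot: [0.89, 0.456, -0.001, -0.001]
ft_force: [-5.4, -1.4, 7.4]
width: 0.0217
grip_force: 12.0
```

```bash
python3 - <<'E'
from h import *
arc(n=8,step=6)
c=camera('scene');c2=camera('top')
for n,k in(('s',c),('t',c2)): np.save(f'{n}2.npy',k['image'])
W=pts(c2)*1000;img=c2['image'].astype(int)
m=(img[...,0]>120)&(img[...,1]<70)&(W[...,2]>45)&(W[...,2]<70)&(abs(W[...,0]-615)<70)&(abs(W[...,1]+70)<80)
v=np.array([w2v(q) for q in W[m][:,:2]]);print(m.sum(),v.min(0) if len(v) else '',v.max(0) if len(v) else '')
a=cv2.resize(c['image'][185:285,175:335],None,fx=5,fy=5,interpolation=cv2.INTER_CUBIC)
cv2.imwrite('pics/s2.png',cv2.cvtColor(a,cv2.COLOR_RGB2BGR))
E
```

```text
ang 106.7 r 60.3 z 132.1 t 21.55 Frad 0.2 Fccw 5.6 Fz 7.4 w 21.7 g 12.0 j [-0.93  0.46  0.82  1.65 -0.36  1.19 -0.65]
[[0, 0, 0, 4.6, 4.3, 0.1, -0.6], [0, 0, 0, 8.9, 8.9, 0.1, -0.6], [0, 0, 0, 12.7, 13.9, 0.1, -0.6], [0, 0, 0, 16.0, 19.2, 0.1, -0.6], [0, 0, 0, 18.7, 24.9, 0.0, -0.6], [0, 0, 0, 20.8, 30.8, 0.0, -0.6], [0, 0, 0, 22.2, 37.0, 0.0, -0.6], [0, 0, 0, 23.0, 43.2, -0.0, -0.6]]
122 [-63.59589704 -71.71849834] [ 47.61798076 -39.48489788]
```

View pics/s2.png

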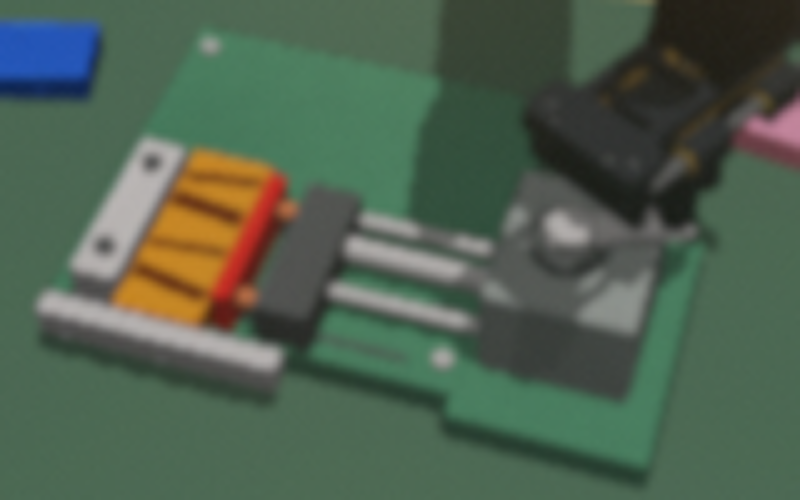

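Scene crop: the red face (250,250) is just about at the blank with the springs still extended, and the blank is still against the stop and the fixed jaw. Continue more gently.

Emit:
jog_arm(
  plan=[
    [0,0,0,4.6,4.3,0,-0.6],
    [0,0,0,8.9,8.9,0,-0.6],
    [0,0,0,12.7,13.9,0,-0.6],
    [0,0,0,16,19.2,0,-0.6],
    [0,0,0,18.7,24.9,0,-0.6],
    [0,0,0,20.8,30.8,0,-0.6],
    [0,0,0,22.2,37,0,-0.6],
    [0,0,0,23,43.2,0,-0.6],
  ],
  squeeze=15,
)

```text
time: 22.45
ee_pos: [0.643, 0.1289, 0.1322]
eef_rot: [0.89, 0.456, -0.001, -0.001]
ft_force: [-5.7, 1.3, 6.8]
width: 0.0215
grip_force: 15.0
```

```bash
python3 - <<'E'
from h import *
arc(n=9,step=3)
c2=camera('top');W=pts(c2)*1000;img=c2['image'].astype(int)
inb=(abs(W[...,0]-615)<70)&(abs(W[...,1]+70)<90)
def f(n,m):
    v=np.array([w2v(q) for q in W[m&inb][:,:2]])
    if len(v)>5: r=cv2.minAreaRect(v.astype(np.float32));print(n,len(v),v.min(0),v.max(0),np.round(r[0],1),np.round(r[1],1),r[2])
f('red',(img[...,0]>100)&(img[...,1]<0.35*img[...,0])&(W[...,2]>55)&(W[...,2]<70))
f('grey',(np.ptp(img,axis=2)<25)&(W[...,2]>55)&(W[...,2]<70))
E
```

```text
ang 58.9 r 60.0 z 132.2 t 22.45 Frad -1.8 Fccw 5.5 Fz 6.8 w 21.5 g 15.0 j [-0.83  0.57  0.79  1.52 -0.42  1.24 -0.6 ]
[[0, 0, 0, 0.2, 3.1, 0.2, -0.6], [0, 0, 0, 0.2, 6.3, 0.1, -0.6], [0, 0, 0, 0.1, 9.4, 0.1, -0.6], [0, 0, 0, -0.3, 12.5, 0.1, -0.6], [0, 0, 0, -0.7, 15.6, 0.1, -0.6], [0, 0, 0, -1.4, 18.7, 0.1, -0.6], [0, 0, 0, -2.2, 21.8, 0.1, -0.6], [0, 0, 0, -3.2, 24.7, 0.1, -0.6], [0, 0, 0, -4.3, 27.7, 0.1, -0.6]]
red 118 [-49.93236365 -53.16460646] [ 48.10193232 -41.83810835] [ -0.9 -47.5] [11.3 98. ] 89.95999145507812
grey 382 [-51.06376668 -32.97563675] [50.20613675 84.49443395] [ 0.6 25.6] [117.  101.4] 88.61246490478516
```

Spring compression is about 5.4 mm, with a red-to-jaw gap of about 8.6 mm, and the turn angle agrees. About 39° more gives 12 of 14 mm.

Emit:
jog_arm(
  plan=[
    [0,0,0,0.2,3.1,0,-0.6],
    [0,0,0,0.2,6.3,0,-0.6],
    [0,0,0,0.1,9.4,0,-0.6],
    [0,0,0,-0.3,12.5,0,-0.6],
    [0,0,0,-0.7,15.6,0,-0.6],
    [0,0,0,-1.4,18.7,0,-0.6],
    [0,0,0,-2.2,21.8,0,-0.6],
    [0,0,0,-3.2,24.7,0,-0.6],
    [0,0,0,-4.3,27.7,0,-0.6],
  ],
)

```text
time: 23.4
ee_pos: [0.6625, 0.1097, 0.1322]
eef_rot: [0.89, 0.456, -0.001, -0.001]
ft_force: [-8.3, 2.7, 7.6]
width: 0.0217
grip_force: 15.0
```

```bash
cat > m.py <<'E'
from h import *
arc(n=5,step=2)
c2=camera('top');W=pts(c2)*1000;img=c2['image'].astype(int)
inb=(abs(W[...,0]-615)<70)&(abs(W[...,1]+70)<90)
def f(n,m):
    v=np.array([w2v(q) for q in W[m&inb][:,:2]])
    if len(v)>5: r=cv2.minAreaRect(v.astype(np.float32));print(n,len(v),v.min(0),v.max(0),np.round(r[0],1),np.round(r[1],1),r[2])
f('red',(img[...,0]>100)&(img[...,1]<0.35*img[...,0])&(W[...,2]>55)&(W[...,2]<70))
f('grey',(np.ptp(img,axis=2)<25)&(W[...,2]>55)&(W[...,2]<70))
f('blank',(img[...,0]-img[...,2]>60)&(img[...,0]<2*img[...,1])&(W[...,2]>40)&(W[...,2]<56))
np.save('last.npy',c2['image'])
E
python3 m.py
```

```text
ang 32.5 r 59.8 z 132.2 t 23.40 Frad -5.6 Fccw 6.7 Fz 7.6 w 21.7 g 15.0 j [-0.77  0.6   0.79  1.47 -0.44  1.26 -0.56]
[[0, 0, 0, -0.7, 2.0, 0.2, -0.6], [0, 0, 0, -1.5, 3.9, 0.2, -0.6], [0, 0, 0, -2.5, 5.8, 0.2, -0.6], [0, 0, 0, -3.5, 7.6, 0.1, -0.6], [0, 0, 0, -4.6, 9.4, 0.1, -0.6]]
red 117 [-50.73612632 -53.06767725] [ 47.12010712 -41.9227467 ] [ -1.8 -47.4] [11.1 97.8] 89.86064147949219
grey 374 [-50.83434164 -37.23737363] [50.47057975 83.68915904] [-1.3 24. ] [101.2 120.8] 1.5884864330291748
blank 449 [-62.52844635 -96.13854976] [ 63.73887029 -38.11393112] [  0.2 -66.3] [125.5  54.8] 2.8458809852600098
```

Emit:
jog_arm(
  plan=[
    [0,0,0,-0.7,2,0,-0.6],
    [0,0,0,-1.5,3.9,0,-0.6],
    [0,0,0,-2.5,5.8,0,-0.6],
    [0,0,0,-3.5,7.6,0,-0.6],
    [0,0,0,-4.6,9.4,0,-0.6],
    [0,0,0,-5.8,11.1,0,-0.6],
    [0,0,0,-5.8,11.1,0,-0.6],
  ],
)

```text
time: 24.15
ee_pos: [0.668, 0.0985, 0.1321]
eef_rot: [0.89, 0.456, -0.001, -0.002]
ft_force: [-7.8, 3.2, 8.3]
width: 0.0214
grip_force: 15.0
```

```bash
python3 m.py
```

```text
ang 20.6 r 59.8 z 132.1 t 24.15 Frad -6.1 Fccw 5.8 Fz 8.3 w 21.4 g 15.0 j [-0.75  0.61  0.78  1.46 -0.44  1.26 -0.54]
[[0, 0, 0, -1.0, 1.8, 0.1, -0.6], [0, 0, 0, -2.3, 3.5, 0.1, -0.6], [0, 0, 0, -3.6, 5.1, 0.1, -0.6], [0, 0, 0, -5.0, 6.7, 0.1, -0.6], [0, 0, 0, -6.4, 8.3, 0.1, -0.6]]
red 117 [-50.3488485  -52.88473964] [ 48.70991927 -41.83575341] [ -0.8 -47.4] [11.  99.1] 89.9766616821289
grey 382 [-50.83371327 -55.41942637] [70.59841729 80.99184235] [15.2 13.7] [121.5 121.5] 81.4289321899414
blank 450 [-62.57390855 -96.33565701] [ 64.25269998 -40.53821768] [  0.8 -66.1] [126.2  54.8] 3.156697988510132
```

About 11.8 of 14 mm is compressed. Release, lift clear and check.

Emit:
jog_arm(
  plan=[
    [0,0,0,0,0,0,-0.3],
    [0,0,0,0,0,0,0],
    [0,0,0,0,0,0,0],
    [0,0,0,0,0,0,0],
    [0,0,0,0,0,-15,0],
    [0,0,0,0,0,-35,0],
    [0,0,0,0,0,-60,0],
    [0,0,0,0,0,-85,0],
    [0,0,0,10,-20,-100,0],
    [0,0,0,20,-60,-100,0],
    [0,0,0,30,-100,-100,0],
    [0,0,0,30,-100,-100,0],
  ],
)

```text
time: 25.4
ee_pos: [0.6031, 0.187, 0.2329]
eef_rot: [0.888, 0.46, -0.0, -0.002]
ft_force: [0.2, 1.1, -0.2]
width: 0.0437
grip_force: 0.0
```

```bash
python3 m.py; python3 - <<'E'
from h import *
i=camera('scene')['image'][185:285,175:335];t=np.load('last.npy')[125:225,175:335]
a=cv2.resize(np.hstack([i,t]),None,fx=2.5,fy=2.5,interpolation=cv2.INTER_CUBIC)
cv2.imwrite('pics/fin.png',cv2.cvtColor(a,cv2.COLOR_RGB2BGR))
E
```

```text
ang 94.7 r 109.8 z 232.9 t 25.40 Frad 1.1 Fccw -0.3 Fz -0.2 w 43.7 g 0.0 j [-0.98  0.43  0.84  1.46 -0.32  1.39 -0.75]
[[0, 0, 0, -37.0, 34.0, 100.8, -0.6], [0, 0, 0, -35.8, 35.7, 100.7, -0.6], [0, 0, 0, -34.6, 37.4, 100.7, -0.6], [0, 0, 0, -33.4, 39.1, 100.7, -0.6], [0, 0, 0, -32.3, 40.9, 100.7, -0.6]]
red 115 [-49.80481326 -52.97143462] [ 49.38882193 -41.8086056 ] [ -0.2 -47.4] [11.1 99.2] 89.92860412597656
grey 374 [-51.10340029 -55.21047196] [72.69244883 75.06106311] [17.8 10.9] [115.7 127.1] 81.97553253173828
blank 450 [-62.34331677 -96.37863341] [ 64.15242392 -40.85600125] [  0.4 -65.7] [126.8  54.5] 3.9668385982513428
```

View pics/fin.png

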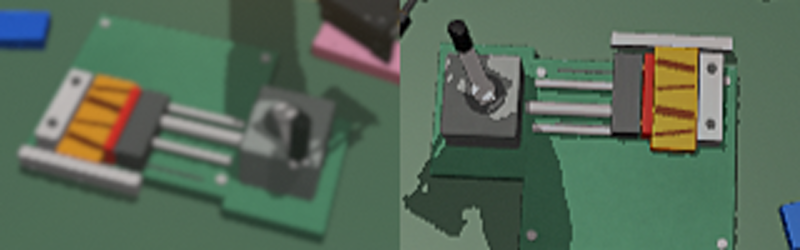

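The views show the blank clamped between the red face and the fixed jaw and up against the stop, with only a thin gap behind the red face and the gripper clear of the vise.

```bash
python3 -c "
from bench import order
print(order.close_job())"
```

```text
the job is handed in; nothing more can be done
None
```

The amber blank is clamped home against the end stop and the fixed jaw, with the red face pressed back about 11.8 of 14 mm; the arm let go and moved clear, and I handed the job in at about 25.5 s (joint 7 once read -2.6026 rad against its -2.6 limit while I was repositioning).

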